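# Find the high spot of a roller in V-blocks with a plunger indicator

## Robot

A 6-joint arm with a two-finger parallel gripper is mounted at the origin on a cart in front of the work surface, level with it; the furniture and walls round the work are solid. World frame = base frame: x ahead of the robot, y to its left, z up, the work surface at z = 0. Lengths are in m, angles in degrees, forces in N, time in s.
With the tool pointing down it reaches from about 0.4 to 0.825 m from the base axis. Payload 7 kg.
Tool frame: the origin (TCP) lies at the very end of the fingers, on their centre line; the grasp point (between the pads) lies 19 mm behind it (r.grip_depth is the distance from the TCP to the grasp point, in m); z points along the fingers, y is the line along which they close (so a half turn about z gives the same grasp; the last joint's range is limited). The gripper opens to 88 mm and grips with 3 to 60 N. Pads are 19 mm wide; open, the fingers measure 130 mm over their backs; the gripper's body (78 mm by 193 mm) begins 47 mm behind the grasp point.
Start: joints at [-51.389, 20.546, 0.682, 0, -70.136, -16.507], TCP at [0.254, -0.625, 0.227] pointing down, gripper open.
Joint ranges: [-176.03, 176.03], [-82.01, 121.73], [-58.28, 71.71], [-173.87, 95.51], [-174.79, -0.11], [-173.66, 173.66]. Speed limits (degrees/s): [136.94, 136.94, 172.46, 180, 180, 180].

## Interface

Orientations are given as [roll, pitch, yaw] about the fixed x, y, z axes, in that order (R = Rz(yaw) Ry(pitch) Rx(roll)).
In Python, from plant import r gives the robot as it stands.
- The arm moves only by the tool play_rows, never from a script. Its argument "rows" is a list that holds one entry, the list of rows, each a list of 5 numbers: the closure, from 0 (fully open) to 1 (shut), then the shift along the tool's x, y, z each as a share of 0.5 m, from -1 to 1, then the turn about the tool's z as a share of 1.5 rad, from -1 to 1. A call has exactly 8 rows; each row is the pose to reach, as a shift and turn from the pose commanded when the call began, along the tool's axes at that moment; what a row does not reach only later rows make up. A row lasts 1/12 s, in which the tool goes at most 41.7 mm and 7.16 degrees, less where a joint would pass 70% of its speed; a pose out of reach is approached as far as the arm can. A call with a number of a shift or a turn outside -1 to 1 is refused whole. A call with a gripper value outside its range is refused whole. The fingers move at their own pace and stop on an object; "squeeze" is the grip in N (left out, the last holds). Time passes only in rows, so rows that repeat a pose let the fingers close, or fill a call up. It gives the time, the measured TCP pose, the force, the opening and the grip force at its end, in the units of the state.
- r.get_state(): the state, without advancing time (a new reading comes with each control period).
- r.capture(name): name is "side" or "top" or "wrist"; returns the picture (400x640x3 uint8, red, green, blue); there is no depth.
- r.camera_info(name): a dict with "fovy" (degrees; the focal length in pixels is half the picture's height over the tangent of half this angle, whatever the lens; pixels are square), "cx", "cy" (the principal point, pixels), "pose" (4x4, takes a point from camera to world coordinates). Camera axes: x right, y down, z forward; pixel columns grow to the right and rows downward; lengths in m; the calibration is good to about 2 mm. A picture is of the moment at which its call begins: read the wrist's pose just before it. camera_info takes no time and is no camera call; for the wrist camera it gives the pose at the moment of the call.
- r.close_job(): hands the job in; it is judged then, once.
The state is a dict: "time_s": time; "joints": joint angles; "qd": joint speeds; "joint_torque": joint torques, N m; "tcp_pos": TCP position; "eef_rot": TCP orientation; "contact_force": force on the tool from outside, world axes, zero at the start; "moment": the same for the moment, N m; "gripper_width": finger opening in m; "gripper_force": force on a finger pad.
Only numpy, scipy, OpenCV 4.12 (cv2) and the standard library are available. Lean on these libraries where they do the work, as an engineer would, in place of code of your own. Each camera call takes 0.05 s, during which the arm holds its last target. There are 200 camera calls.

## Task

Check the wooden pattern roller for runout: push the indicator head gently down on its post until it is fully home on the stand, so that the plunger rests on the roller, then turn the roller by its crank through at least one full turn (either way) while watching the dial. Finish with the roller left standing at its high spot, where the dial reads most, with the head still down and both released, and leave the things round about where they are.

Things in the scene. Friction and masses are not known exactly. Their poses are not given: they have to be found in the camera images.
- rig: Fixed test rig, placed and yawed anew each time: steel bed plate 112 x 150 x 12 mm with two strapped V-blocks (90 mm apart, 103 mm high) that hold the roller's spindle, and an indicator stand. Origin on the table under the roller's middle. y is along the spindle, the crank at the -y end beyond the plate's edge (75 mm from the origin); stand at +x (away from the robot); z up.
- crank_centre (a point): Point on the spindle axis, 85 mm above the table, level with the middle of the crank's wooden grip, 116 mm from the rig's origin toward its -y. The grip circles round this point at 25 mm radius in the vertical plane across the rig's y axis.
- crank_pin (a point): Middle of the crank's wooden grip, a level cylinder 12 mm thick, 42 mm long, along the rig's y. It spins freely on its pin, so it can be pinched from above, fingers closing along the rig's x, and carried round the whole circle without turning the hand. The crank arm is 23 to 31 mm from this point toward +y and reaches 11 mm past the spindle axis.
- crank (a joint): Crank angle in rad: 0 with the grip straight up, growing as the grip goes from the top toward the rig's +x; range -13 to 13, starts between -0.5 and 0.5. Friction is about 2 N at the grip; it stays where it is left. The roller turns with the crank, but its high spot lies at an unknown angle from the crank, different each time.
- lift_knob (a point): Centre of the top face of the upright black knob on the indicator's post, 58 mm from the roller's middle toward the rig's +x; 24 mm thick, its gripping part 3 to 27 mm below this point. Nothing stands above it; beside it there is room for the fingers along the rig's y. 203 mm above the table with the head fully down, up to 243 mm raised.
- head (a joint): How far the indicator head (post, dial and knob together) has been lowered, in m: 0 fully raised, 0.040 fully home, with the collar on the post resting on the stand's foot. Starts between 0 and 0.008. It slides straight down with about 4 N of push and stays where it is left.
- needle (a joint): Dial pointer in rad, clockwise seen from the robot, 0 straight up with the plunger out; 0.4 rad (one dial mark) per mm of plunger push. With the head fully home it swings once a turn, as a sine, from about 0.8 at the low spot to about 4.0 at the high spot.
- dial (a point): Centre of the face of the 52 mm dial, which faces the rig's -x (the robot), 157 mm above the table with the head fully down. The sprung plunger (14 mm travel, 1 to 2.5 N) points down from it onto the roller, a wooden cylinder 40 mm thick and 44 mm long running 4 mm off centre.
- mixing_tile: White paint mixing tile, 75 x 110 x 13 mm, lying on the table left of the rig; a bystander.
- beaker: Small clear beaker, 56 mm across and 60 mm high, on the table to the right and nearer the robot; a bystander.
- open_pot: Open ceramic pot, 67 mm across and 76 mm high, standing to the right of the rig and farther from the robot; a bystander.

How it is judged (in metres and radians):
On the way, in this order (a step that is already met when the one before it is completed fails the run):
1. the indicator head is fully home on its stand (value of joint head above 0.037 m and value of joint needle above 0.3 rad), for 0.2 s.
2. with the head down, the crank has been turned about one full turn, either way (value of joint head above 0.035 m and (value of joint crank above 5.6 rad or value of joint crank below -5.6 rad)), for 0.05 s.
At the end, for the whole second after the job is handed in: The head is within 3 mm of fully home, the dial reads at least 3.7 rad (about 4.0 is the high spot, so the high spot is within about 35 degrees of the plunger), the crank stands still and everything is released (value of joint head above 0.037 m and value of joint needle above 3.7 rad and not (velocity of joint crank above 0.05 rad/s) and velocity of joint crank above -0.05 rad/s); the robot touches nothing.
It fails at once if the indicator head is slammed (faster than 0.25 m/s) (velocity of joint head above 0.25 m/s).
It fails at once if a bystander is shifted by more than 30 mm (distance of any of mixing_tile, open_pot, beaker from where it was at the start of the episode above 0.03 m).
It also fails if it takes over 64 s, if anything falls off the work surface, if the arm or the gripper's body presses on something with over 40 N, if the wrist force passes 120 N, or if a joint passes its speed limit or range.

## Working session

There is one attempt and no reset: what is moved stays moved. The work goes in short steps, Python scripts to look and compute and a tool call to move; the robot and the scene stay as the last step left them, time stands still between calls to the robot, and variables do not carry over. Pictures are saved under pics/ and viewed, at most 10 in all, crops included, and the job is handed in when it is done.

Besides the shell and the picture viewer there is one more tool, called after "Call:" by a JSON object that holds its "name" and its "arguments". play_rows: Moves the arm, as the interface text tells. Its arguments: {"type":"object","properties":{"rows":{"type":"array","items":{"type":"array","items":{"type":"array","items":{"type":"number"}}}},"squeeze":{"type":"number"}},"required":["rows"]}

```bash
mkdir -p pics; ls; python3 - <<'E'
from plant import r
import cv2,numpy as np
np.set_printoptions(precision=4,suppress=True)
a=[r.capture(n) for n in("side","top")]
for n,i in zip(("side","top"),a):
    cv2.imwrite(f"pics/{n}0.png",i[:,:,::-1]); c=r.camera_info(n); print(n,c["fovy"],c["cx"],c["cy"]);print(c["pose"])
s=r.get_state();print(s["time_s"],s["tcp_pos"],s["eef_rot"])
E
```

```text
pics
side 47.38702749763778 315.99558153845084 197.43885217733853
[[-0.9995 -0.0007  0.0331  0.5063]
 [-0.0313  0.3438 -0.9385  0.99  ]
 [-0.0107 -0.939  -0.3436  0.5417]
 [ 0.      0.      0.      1.    ]]
top 47.315581067452946 322.4296191482453 194.73998542866624
[[ 0.0165 -0.9875  0.1569  0.3752]
 [-0.9997 -0.0194 -0.017  -0.0374]
 [ 0.0199 -0.1565 -0.9875  1.1389]
 [ 0.      0.      0.      1.    ]]
0.1 [ 0.2538 -0.625   0.2257] [ 179.9162   -0.0069 -157.9029]
```

View pics/side0.png

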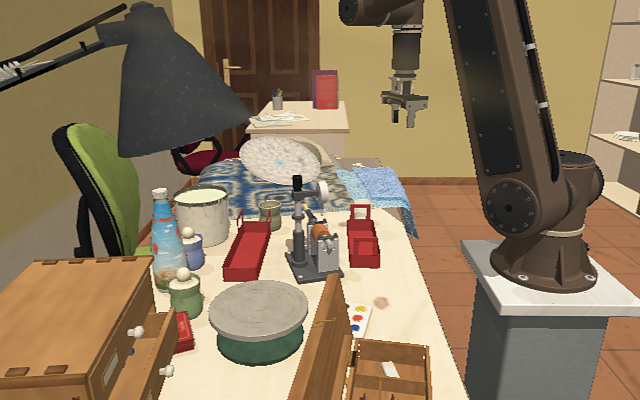

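View pics/top0.png

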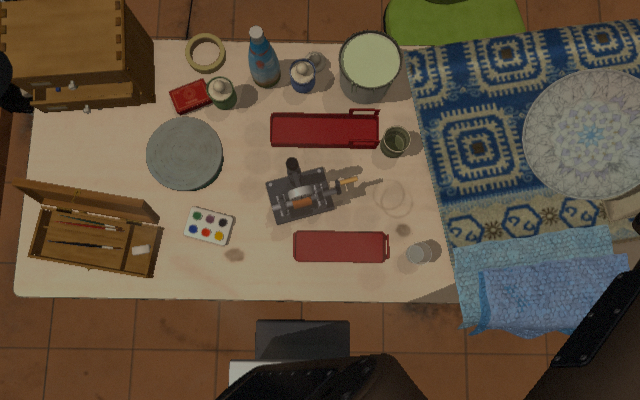

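The top view shows the rig at (300,195), knob near (293,163) and the crank grip near (347,182). The side view shows the knob at (297,182). I'll enlarge both.

```bash
python3 - <<'E'
import cv2,numpy as np
a=cv2.imread("pics/side0.png")[165:290,265:365];b=cv2.imread("pics/top0.png")[145:230,255:375]
a=cv2.resize(a,(400,500),interpolation=cv2.INTER_CUBIC);b=cv2.resize(b,None,fx=3.3,fy=3.3,interpolation=cv2.INTER_CUBIC)
c=np.zeros((500,400+b.shape[1],3),np.uint8);c[:,:400]=a;c[:b.shape[0],400:]=b;cv2.imwrite("pics/z.png",c);print(c.shape,b.shape)
E
```

```text
(500, 796, 3) (280, 396, 3)
```

View pics/z.png

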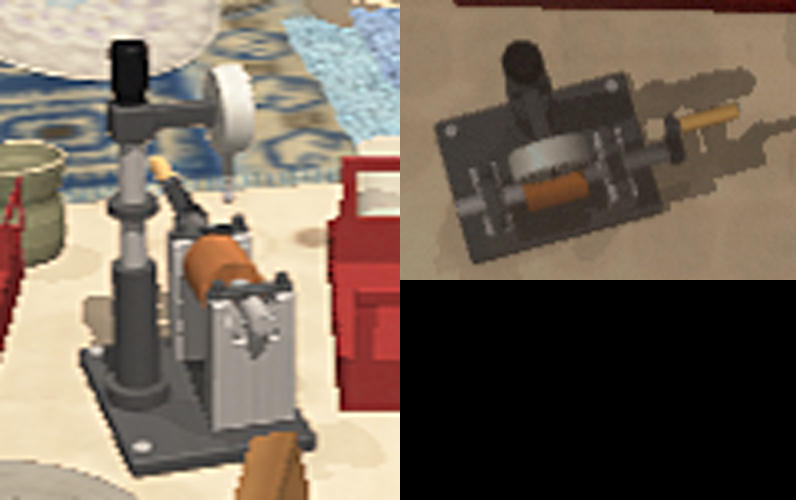

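The enlargement shows the knob top at about (129,44) in the side crop and (520,58) in the top crop. The grip runs from (682,124) to (740,109), and the plate corners are (437,122), (628,72), (663,212) and (474,263).

```bash
cat >h.py <<'E'
from plant import r
import cv2,numpy as np
np.set_printoptions(precision=4,suppress=True)
def ray(c,p):
    f=200/np.tan(np.radians(c["fovy"])/2);d=c["pose"][:3,:3]@[(p[0]-c["cx"])/f,(p[1]-c["cy"])/f,1]
    return c["pose"][:3,3],d/np.linalg.norm(d)
def onz(c,p,z):
    o,d=ray(c,p);return o+d*(z-o[2])/d[2]
def two(c1,p1,c2,p2):
    o,d=ray(c1,p1);q,e=ray(c2,p2);s=np.linalg.lstsq(np.c_[d,-e],q-o,rcond=None)[0]
    a,b=o+d*s[0],q+e*s[1];return (a+b)/2,np.linalg.norm(a-b)
def proj(c,X):
    f=200/np.tan(np.radians(c["fovy"])/2);v=c["pose"][:3,:3].T@(np.array(X)-c["pose"][:3,3])
    return np.array([c["cx"]+f*v[0]/v[2],c["cy"]+f*v[1]/v[2]])
E
python3 - <<'E'
from h import *
S,T=r.camera_info("side"),r.camera_info("top")
t=lambda x,y:((x-400)/3.3+255-.35,y/3.3+145-.35)
s=lambda x,y:(x/4+265-.4,y/4+165-.4)
k=two(S,s(129,44),T,t(520,58));print("knob",k)
C=np.array([onz(T,t(*p),.012) for p in((437,122),(628,72),(663,212),(474,263))]);print(C)
print([np.linalg.norm(C[i]-C[i-1]) for i in range(4)])
ey=(C[0]-C[1]+C[3]-C[2]);yaw=np.arctan2(-ey[0],ey[1]);print("yaw",np.degrees(yaw))
g=[onz(T,t(*p),.108) for p in((682,124),(740,109))];d=g[0]-g[1];print("grip",g,np.linalg.norm(d),np.degrees(np.arctan2(-d[0],d[1])))
gt=two(S,s(160,168),T,t(711,117));print(gt)
R=np.array([[np.cos(yaw),-np.sin(yaw)],[np.sin(yaw),np.cos(yaw)]])
o1=k[0][:2]-R@[.058,0];print("origin by knob",o1,"plate centre",C.mean(0),"in rig",R.T@(C.mean(0)[:2]-o1))
for p in C: print(R.T@(p[:2]-o1))
print("grip mid in rig",R.T@((g[0]+g[1])[:2]/2-o1))
E
```

```text
knob (array([0.5837, 0.0117, 0.2358]), np.float64(0.0006411984743222714))
[[ 0.5847  0.0854  0.012 ]
 [ 0.6265 -0.059   0.012 ]
 [ 0.5191 -0.0871  0.012 ]
 [ 0.478   0.0539  0.012 ]]
[np.float64(0.11124797850203058), np.float64(0.15030876635370843), np.float64(0.11102427302915283), np.float64(0.1469116963729127)]
yaw 16.212978758022803
grip [array([ 0.5689, -0.0954,  0.108 ]), array([ 0.5803, -0.1358,  0.108 ])] 0.04201233175773381 15.843837523429057
(array([ 0.5744, -0.1153,  0.1113]), np.float64(0.0016520735801385394))
origin by knob [ 0.528  -0.0045] plate centre [ 0.5521 -0.0017  0.012 ] in rig [ 0.0239 -0.004 ]
[0.0796 0.0705]
[ 0.0794 -0.0798]
[-0.0315 -0.0768]
[-0.0317  0.0701]
grip mid in rig [ 0.0138 -0.1196]
```

The knob at z = 0.236, the plate size and the grip length all agree with the text. Next: the wrist camera mount, the tray handle heights, and the offsets to the knob.

```bash
python3 - <<'E'
from h import *
from scipy.spatial.transform import Rotation as Ro
S,T,W=[r.camera_info(n) for n in("side","top","wrist")]
s=r.get_state();R=Ro.from_euler("xyz",s["eef_rot"],degrees=True).as_matrix()
print(W["fovy"],W["cx"],W["cy"]);print(R.T@W["pose"][:3,:3]);print(R.T@(W["pose"][:3,3]-s["tcp_pos"]))
print(R); print("tool shift to knob",R.T@(np.array([.5837,.0117,.26])-s["tcp_pos"]))
print(two(S,(360,206),T,(387,247)),two(S,(240,211),T,(364,111)))
for n,v in [("near",(300,233)),("near",(388,236))]: print(onz(T,v,.05))
print(s["joints"])
E
```

```text
68.26115926790962 324.9838577938745 199.8949614231743
[[-0.     -0.9695 -0.245 ]
 [ 1.     -0.     -0.0001]
 [ 0.0001 -0.245   0.9695]]
[ 0.0653  0.0012 -0.1592]
[[-0.9265 -0.3762 -0.0007]
 [-0.3762  0.9265  0.0013]
 [ 0.0001  0.0015 -1.    ]]
tool shift to knob [-0.5452  0.4659 -0.0337]
(array([ 0.4246, -0.2075,  0.0776]), np.float64(0.001029165565165003)) (array([ 0.7517, -0.1526,  0.0833]), np.float64(0.003816206247456885))
[ 0.4549 -0.0043  0.05  ]
[ 0.4515 -0.2145  0.05  ]
[-51.3892  20.5875   0.639   -0.0183 -70.1338 -16.5074]
```

Call:
{"name": "play_rows", "arguments": {"rows": [[[1,-0.5,0.42,-0.12,0.07],[1,-0.5,0.42,-0.12,0.07],[1,-0.5,0.42,-0.12,0.07],[1,-0.5,0.42,-0.12,0.07],[1,-0.5,0.42,-0.12,0.07],[1,-0.5,0.42,-0.12,0.07],[1,-0.5,0.42,-0.12,0.07],[1,-0.5,0.42,-0.12,0.07]]], "squeeze": 20}}

```text
time_s: 0.77
tcp_pos: [0.4069, -0.3347, 0.2868]
eef_rot: [180.0, 0.0, -163.9]
contact_force: [1.1, 0.2, 0.7]
gripper_width: 0.0402
gripper_force: 0.0
```

```bash
cat >to.py <<'E'
# usage: to.py x y z yaw -> tool shift shares
from h import *
import sys
from scipy.spatial.transform import Rotation as Ro
s=r.get_state();R=Ro.from_euler("xyz",s["eef_rot"],degrees=True).as_matrix()
x=list(map(float,sys.argv[1:5]))
dy=(x[3]-s["eef_rot"][2]+180)%360-180
print(s["time_s"],s["tcp_pos"],s["eef_rot"],s["contact_force"],s["gripper_width"])
print("shares",R.T@(np.array(x[:3])-s["tcp_pos"])/.5,"turn",-np.radians(dy)/1.5)
E
python3 to.py .583 .010 .26 -163.8
```

```text
0.7667 [ 0.4069 -0.3347  0.2868] [ 179.9886    0.0036 -163.9126] [1.1002 0.2078 0.7383] 0.04020353428785285
shares [-0.5294  0.5648  0.0538] turn -0.0013102015566498917
```

Call:
{"name": "play_rows", "arguments": {"rows": [[[1,-0.53,0.56,0.03,0],[1,-0.53,0.56,0.03,0],[1,-0.53,0.56,0.03,0],[1,-0.53,0.56,0.03,0],[1,-0.53,0.56,0.03,0],[1,-0.53,0.56,0.03,0],[1,-0.53,0.56,0.03,0],[1,-0.53,0.56,0.03,0]]]}}

```text
time_s: 1.43
tcp_pos: [0.5598, -0.0387, 0.2735]
eef_rot: [180.0, -0.0, -163.9]
contact_force: [1.3, -0.6, 0.3]
gripper_width: 0.0003
gripper_force: 0.0
```

```bash
python3 to.py .583 .010 .243 -163.8
```

```text
1.4333 [ 0.5598 -0.0387  0.2735] [ 179.9925   -0.0036 -163.8936] [ 1.2537 -0.5627  0.2507] 0.00033983326986191385
shares [-0.0716  0.0807  0.061 ] turn -0.001089255710135063
```

Move over the knob, hold, and check with the wrist camera.

Call:
{"name": "play_rows", "arguments": {"rows": [[[1,-0.072,0.08,0.0,0],[1,-0.072,0.08,0.0,0],[1,-0.072,0.08,0.02,0],[1,-0.072,0.08,0.04,0],[1,-0.072,0.08,0.06,0],[1,-0.072,0.08,0.06,0],[1,-0.072,0.08,0.06,0],[1,-0.072,0.08,0.06,0]]]}}

```text
time_s: 2.1
tcp_pos: [0.5829, 0.0066, 0.244]
eef_rot: [-180.0, 0.0, -164.0]
contact_force: [0.3, -0.3, -0.1]
gripper_width: 0.0006
gripper_force: 0.0
```

```bash
python3 - <<'E'
from h import *
a=r.capture("wrist")[:,:,::-1];b=r.capture("side")[:,:,::-1]
c=np.zeros((400,800,3),np.uint8);c[:,:440]=a[:,100:540];c[:,440:]=cv2.resize(b[150:250,250:340],(360,400),interpolation=cv2.INTER_CUBIC)
cv2.imwrite("pics/w1.png",c)
s=r.get_state();print(s["tcp_pos"],s["contact_force"],proj(r.camera_info("wrist"),s["tcp_pos"]),proj(r.camera_info("side"),s["tcp_pos"]))
E
```

```text
[0.5832 0.0069 0.2443] [-0.0265  0.233   0.3767] [322.931  242.1953] [296.9737 171.3307]
```

View pics/w1.png

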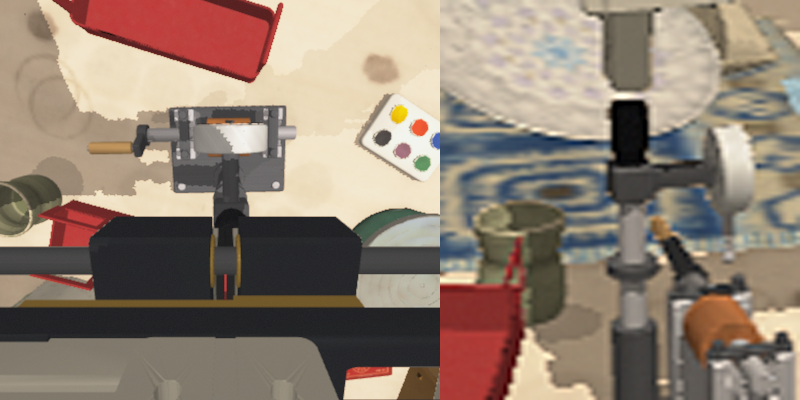

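The fingers stand about 4 mm to the knob's −y side (post at crop column 231 against TCP at 223), and they line up along x. I'll shift +y and push down slowly.

Call:
{"name": "play_rows", "arguments": {"rows": [[[1,0,0.008,0.0,0],[1,0,0.008,0.008,0],[1,0,0.008,0.016,0],[1,0,0.008,0.024,0],[1,0,0.008,0.032,0],[1,0,0.008,0.04,0],[1,0,0.008,0.048,0],[1,0,0.008,0.056,0]]]}}

```text
time_s: 2.87
tcp_pos: [0.5821, 0.0116, 0.2153]
eef_rot: [180.0, 0.0, -163.9]
contact_force: [0.1, 1.7, 3.6]
gripper_width: 0.0005
gripper_force: 2.1
```

Call:
{"name": "play_rows", "arguments": {"rows": [[[1,0,0,0.006,0],[1,0,0,0.012,0],[1,0,0,0.018,0],[1,0,0,0.022,0],[1,0,0,0.024,0],[1,0,0,0.026,0],[1,0,0,0.026,0],[1,0,0,0.026,0]]]}}

```text
time_s: 3.53
tcp_pos: [0.5821, 0.0116, 0.2033]
eef_rot: [-180.0, 0.1, -163.9]
contact_force: [-1.7, 3.5, 8.8]
gripper_width: 0.0006
gripper_force: 4.0
```

Call:
{"name": "play_rows", "arguments": {"rows": [[[1,0,0,0.002,0],[1,0,0,0.003,0],[1,0,0,0.004,0],[1,0,0,0.004,0],[1,0,0,0.004,0],[1,0,0,0.004,0],[1,0,0,0.004,0],[1,0,0,0.004,0]]]}}

```text
time_s: 4.2
tcp_pos: [0.5822, 0.0116, 0.2032]
eef_rot: [-180.0, 0.1, -163.9]
contact_force: [-6.9, 4.4, 19.2]
gripper_width: 0.0006
gripper_force: 9.9
```

The head is home: z stopped at 0.2032 while the force rose. Next I lift, back off and look at the dial.

Call:
{"name": "play_rows", "arguments": {"rows": [[[1,0,0,-0.05,0],[1,0,0,-0.06,0],[1,0.08,0,-0.06,0],[1,0.16,0,-0.06,0],[1,0.24,0,-0.04,0],[1,0.32,0,0.02,0],[1,0.325,0,0.09,0],[1,0.325,0,0.1,0]]]}}

```text
time_s: 4.87
tcp_pos: [0.4193, -0.0355, 0.1458]
eef_rot: [179.9, -0.4, -164.0]
contact_force: [-2.2, -0.5, -0.6]
gripper_width: 0.0008
gripper_force: 0.0
```

```bash
cat >dial.py <<'E'
from h import *
import sys
W=r.camera_info("wrist");a=r.capture("wrist")[:,:,::-1]
yaw=np.radians(16.2);ex=np.array([np.cos(yaw),np.sin(yaw),0]);ey=np.array([-ex[1],ex[0],0]);k=np.array([.5835,.0112,0])
x0=float(sys.argv[2]) if len(sys.argv)>2 else -.005
c=k+ex*(x0-.058)+[0,0,.157]
# rectify the dial's plane: 64x64 mm, seen from the robot (right = rig -y)
h=.032;q=np.array([proj(W,c-ey*u*h+np.array([0,0,v*h])) for u,v in((-1,1),(1,1),(1,-1),(-1,-1))],np.float32)
M=cv2.getPerspectiveTransform(q,np.float32([[0,0],[400,0],[400,400],[0,400]]))
o=np.zeros((400,800,3),np.uint8);o[:,:400]=cv2.warpPerspective(a,M,(400,400),flags=cv2.INTER_CUBIC)
m=proj(W,c);x,y=[int(round(v)) for v in m];x=min(max(x,80),560);y=min(max(y,80),320)
o[:,400:]=cv2.resize(a[y-80:y+80,x-80:x+80],(400,400),interpolation=cv2.INTER_CUBIC)
cv2.imwrite(sys.argv[1],o);print(m,x,y,r.get_state()["tcp_pos"])
E
python3 dial.py pics/d1.png
```

```text
[322.2882 409.8215] 322 320 [ 0.4222 -0.0349  0.1477]
```

View pics/d1.png

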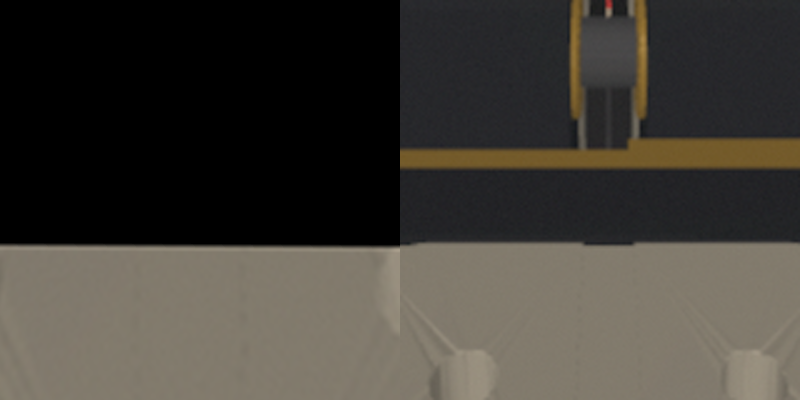

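The gripper body blocks the lower half of the wrist view. I'll turn the hand to the crank yaw, so that the dial comes into the image's free left side.

Call:
{"name": "play_rows", "arguments": {"rows": [[[1,0.01,0.02,0,-0.083],[1,0.017,0.04,0,-0.166],[1,0.017,0.06,0,-0.25],[1,0.017,0.08,0,-0.333],[1,0.017,0.1,0,-0.416],[1,0.017,0.12,0.01,-0.5],[1,0.017,0.12,0.02,-0.583],[1,0.017,0.12,0.026,-0.666]]]}}

```text
time_s: 5.58
tcp_pos: [0.4029, 0.0229, 0.1388]
eef_rot: [-179.9, -0.0, -106.2]
contact_force: [-0.1, -0.4, 0.6]
gripper_width: 0.0003
gripper_force: 0.0
```

Call:
{"name": "play_rows", "arguments": {"rows": [[[0.4,0,0,0,-0.083],[0.4,0,0,0,-0.166],[0.4,0,0,0,-0.25],[0.4,0,0,0,-0.333],[0.4,0,0,0,-0.38],[0.4,0,0,0,-0.38],[0.4,0,0,0,-0.38],[0.4,0,0,0,-0.38]]]}}

```text
time_s: 6.25
tcp_pos: [0.4019, 0.022, 0.1382]
eef_rot: [-180.0, -0.0, -74.2]
contact_force: [0.5, 0.5, 0.6]
gripper_width: 0.048
gripper_force: 0.0
```

```bash
python3 dial.py pics/d2.png; python3 to.py .395 .022 .13 -73.8
```

```text
[ 91.5634 134.5754] 92 135 [0.4017 0.0219 0.138 ]
6.3 [0.4017 0.0219 0.138 ] [-179.9879   -0.0111  -74.1342] [ 0.0656 -0.9079  0.2626] 0.05017182353352576
shares [-0.0038  0.0128  0.016 ] turn -0.0038886142183655937
```

View pics/d2.png

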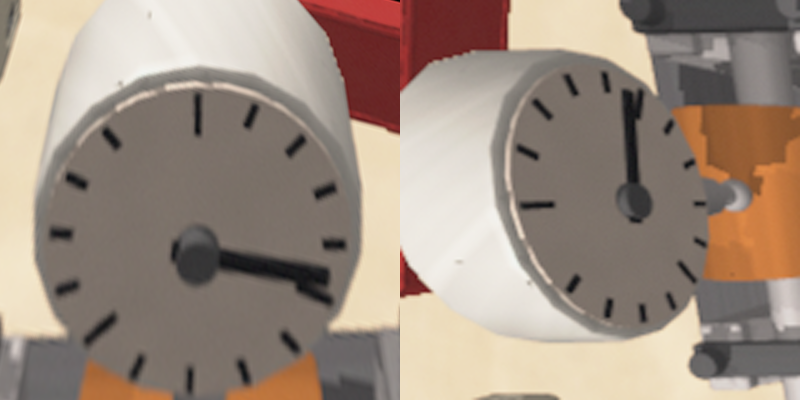

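The dial is clear. The needle runs from its hub at (195,258) to (325,275) in the rectified half, so it reads about 1.7 rad, which puts the high spot about ±115° away. Now to the crank grip.

Call:
{"name": "play_rows", "arguments": {"rows": [[[0.4,0,0,-0.08,0],[0.4,0.06,-0.03,-0.124,0],[0.4,0.13,-0.06,-0.124,0],[0.4,0.2,-0.1,-0.124,0],[0.4,0.26,-0.15,-0.124,0],[0.4,0.32,-0.2,-0.124,0],[0.4,0.362,-0.255,-0.124,0],[0.4,0.362,-0.255,-0.124,0]]]}}

```text
time_s: 6.97
tcp_pos: [0.578, -0.1199, 0.1981]
eef_rot: [179.9, -0.1, -74.2]
contact_force: [1.4, 0.1, 0.3]
gripper_width: 0.0528
gripper_force: 0.0
```

```bash
python3 - <<'E'
from h import *
W=r.camera_info("wrist");a=r.capture("wrist")[:,:,::-1].copy()
p=proj(W,[.5735,-.116,.107]);cv2.circle(a,tuple(int(v) for v in p),3,(0,255,0),1)
cv2.imwrite("pics/w2.png",a);print(p)
E
python3 to.py .573 -.1185 .13 -73.8
```

```text
[328.6889 206.7252]
7.0167 [ 0.5754 -0.1188  0.198 ] [179.8597  -0.0037 -74.2359] [-0.8809  0.7216 -0.3776] 0.052632287423702094
shares [-0.0019  0.0042  0.136 ] turn -0.005071618581989523
```

View pics/w2.png

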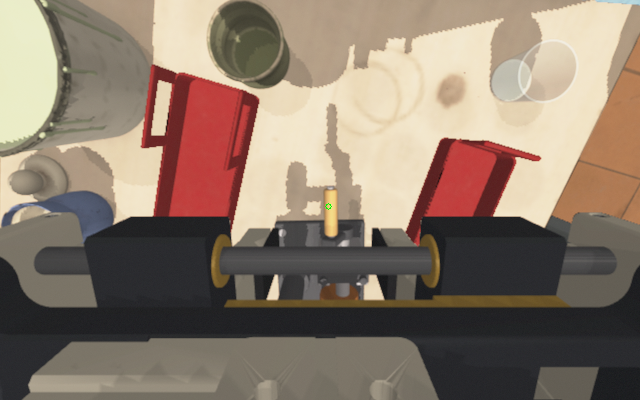

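The grip is visible at column 330, rows 187–238, within 2 mm of the predicted position. I descend and close.

Call:
{"name": "play_rows", "arguments": {"rows": [[[0.4,0,0.006,0.04,-0.005],[0.4,0,0.006,0.08,-0.005],[0.4,0,0.006,0.12,-0.005],[0.4,0,0.006,0.16,-0.005],[0.4,0,0.006,0.19,-0.005],[0.4,0,0.006,0.21,-0.005],[0.4,0,0.006,0.216,-0.005],[0.4,0,0.006,0.216,-0.005]]]}}

```text
time_s: 7.68
tcp_pos: [0.5701, -0.1178, 0.0913]
eef_rot: [179.9, 0.0, -73.6]
contact_force: [0.5, 0.7, -0.5]
gripper_width: 0.0525
gripper_force: 0.0
```

Call:
{"name": "play_rows", "arguments": {"rows": [[[1,0,0,0,0],[1,0,0,0,0],[1,0,0,0,0],[1,0,0,0,0],[1,0,0,0,0],[1,0,0,0,0],[1,0,0,0,0],[1,0,0,0,0]]], "squeeze": 20}}

```text
time_s: 8.35
tcp_pos: [0.5715, -0.1179, 0.0921]
eef_rot: [-179.9, -0.0, -73.6]
contact_force: [2.5, 1.8, 0.7]
gripper_width: 0.0111
gripper_force: 20.0
```

```bash
python3 - <<'E'
from h import *
s=r.get_state();print(s["tcp_pos"],s["eef_rot"],s["contact_force"],s["gripper_width"])
yaw=np.radians(16.2);ex=np.array([np.cos(yaw),np.sin(yaw)])
o=np.array([.5835,.0112])-.058*ex
x=(s["tcp_pos"][:2]-o)@ex;a0=np.arcsin(x/.025);print("rig x",x,"a0",a0)
# path for 1 turn+, start angle .48; tool y = -rig x; z down
for a0 in(.48,):
  th=np.arange(0,49)*np.radians(7.5*2)
  print(np.c_[np.degrees(th),-(np.sin(a0+th)-np.sin(a0))*.05,-(np.cos(a0+th)-np.cos(a0))*.05][:25])
E
```

```text
[ 0.5715 -0.1179  0.0921] [-179.8925   -0.0246  -73.567 ] [2.4583 1.8097 0.7239] 0.01112984185990773
rig x 0.010480309973396345 a0 0.4325776372659211
[[  0.      -0.      -0.    ]
 [ 15.      -0.0107   0.0075]
 [ 30.      -0.0191   0.0175]
 [ 45.      -0.0246   0.0293]
 [ 60.      -0.0269   0.0422]
 [ 75.      -0.0257   0.0552]
 [ 90.      -0.0213   0.0674]
 [105.      -0.0138   0.0781]
 [120.      -0.0038   0.0865]
 [135.       0.0081   0.092 ]
 [150.       0.0209   0.0943]
 [165.       0.0339   0.0932]
 [180.       0.0462   0.0887]
 [195.       0.0569   0.0812]
 [210.       0.0653   0.0712]
 [225.       0.0708   0.0594]
 [240.       0.073    0.0465]
 [255.       0.0719   0.0335]
 [270.       0.0674   0.0213]
 [285.       0.06     0.0106]
 [300.       0.05     0.0022]
 [315.       0.0381  -0.0033]
 [330.       0.0253  -0.0056]
 [345.       0.0123  -0.0045]
 [360.      -0.      -0.    ]]
```

Call:
{"name": "play_rows", "arguments": {"rows": [[[1,0,-0.011,0.007,0],[1,0,-0.019,0.017,0],[1,0,-0.025,0.029,0],[1,0,-0.027,0.042,0],[1,0,-0.026,0.055,0],[1,0,-0.021,0.067,0],[1,0,-0.014,0.078,0],[1,0,-0.004,0.086,0]]]}}

```text
time_s: 9.02
tcp_pos: [0.5752, -0.1168, 0.0484]
eef_rot: [-179.7, -0.0, -73.5]
contact_force: [6.4, 2.7, -3.1]
gripper_width: 0.0111
gripper_force: 20.0
```

Call:
{"name": "play_rows", "arguments": {"rows": [[[1,0,0.012,0.006,0],[1,0,0.025,0.008,0],[1,0,0.038,0.007,0],[1,0,0.05,0.002,0],[1,0,0.061,-0.005,0],[1,0,0.069,-0.015,0],[1,0,0.075,-0.027,0],[1,0,0.077,-0.04,0]]]}}

```text
time_s: 9.68
tcp_pos: [0.5379, -0.1281, 0.0695]
eef_rot: [-179.7, -0.1, -73.6]
contact_force: [10.7, 2.0, -5.1]
gripper_width: 0.0113
gripper_force: 20.0
```

Call:
{"name": "play_rows", "arguments": {"rows": [[[1,0,-0.001,-0.013,0],[1,0,-0.006,-0.025,0],[1,0,-0.013,-0.036,0],[1,0,-0.023,-0.044,0],[1,0,-0.035,-0.05,0],[1,0,-0.048,-0.052,0],[1,0,-0.061,-0.051,0],[1,0,-0.073,-0.046,0]]]}}

```text
time_s: 10.35
tcp_pos: [0.5704, -0.1182, 0.0924]
eef_rot: [180.0, -0.0, -73.6]
contact_force: [-1.9, 2.9, 7.5]
gripper_width: 0.0113
gripper_force: 20.0
```

Call:
{"name": "play_rows", "arguments": {"rows": [[[1,0,-0.011,0.007,0],[1,0,-0.019,0.017,0],[1,0,-0.025,0.029,0],[1,0,-0.027,0.042,0],[1,0,-0.026,0.055,0],[1,0,-0.021,0.067,0],[1,0,-0.016,0.075,0],[1,0,-0.007,0.084,0]]]}}

```text
time_s: 11.02
tcp_pos: [0.5772, -0.1161, 0.05]
eef_rot: [-179.7, -0.1, -73.5]
contact_force: [7.7, 2.3, -3.3]
gripper_width: 0.0108
gripper_force: 20.0
```

Call:
{"name": "play_rows", "arguments": {"rows": [[[1,0,0,0,0],[1,0,0,0,0],[0.3,0,0,0,0],[0.3,0,0,0,0],[0.3,0,0,0,0],[0.3,0,0,0,0],[0.3,0,0,0,0],[0.3,0,0,0,0]]]}}

```text
time_s: 11.68
tcp_pos: [0.5736, -0.1171, 0.0497]
eef_rot: [180.0, 0.0, -73.6]
contact_force: [0.0, 0.6, -0.4]
gripper_width: 0.0456
gripper_force: 0.0
```

```bash
python3 to.py .402 .022 .138 -73.8
```

```text
11.6833 [ 0.5736 -0.1171  0.0497] [179.9875   0.0026 -73.5903] [ 0.0251  0.5605 -0.3801] 0.04555011876624056
shares [-0.3639  0.2507 -0.1766] turn 0.0024405365514265196
```

Full turn done. I lift off and go back to the dial viewpoint.

Call:
{"name": "play_rows", "arguments": {"rows": [[[0.3,0,0,-0.08,0],[0.3,0,0,-0.16,0],[0.3,0,0,-0.24,0],[0.3,0,0.02,-0.3,0],[0.3,-0.05,0.08,-0.31,0],[0.3,-0.1,0.14,-0.31,0],[0.3,-0.15,0.2,-0.31,0],[0.3,-0.21,0.25,-0.31,0]]]}}

```text
time_s: 12.35
tcp_pos: [0.4221, -0.052, 0.2044]
eef_rot: [180.0, 0.0, -73.7]
contact_force: [0.4, 1.9, -0.0]
gripper_width: 0.0613
gripper_force: 0.0
```

Call:
{"name": "play_rows", "arguments": {"rows": [[[0.3,-0.08,0,0,0],[0.3,-0.154,0,0.06,0],[0.3,-0.154,0,0.133,0],[0.3,-0.154,0,0.133,0],[0.3,-0.154,0,0.133,0],[0.3,-0.154,0,0.133,0],[0.3,-0.154,0,0.133,0],[0.3,-0.154,0,0.133,0]]]}}

```text
time_s: 13.02
tcp_pos: [0.4037, 0.022, 0.1394]
eef_rot: [-179.9, 0.0, -73.7]
contact_force: [-0.6, -1.1, 0.2]
gripper_width: 0.0613
gripper_force: 0.0
```

```bash
python3 dial.py pics/d3.png
```

```text
[ 98.3041 133.5607] 98 134 [0.4035 0.022  0.1392]
```

View pics/d3.png

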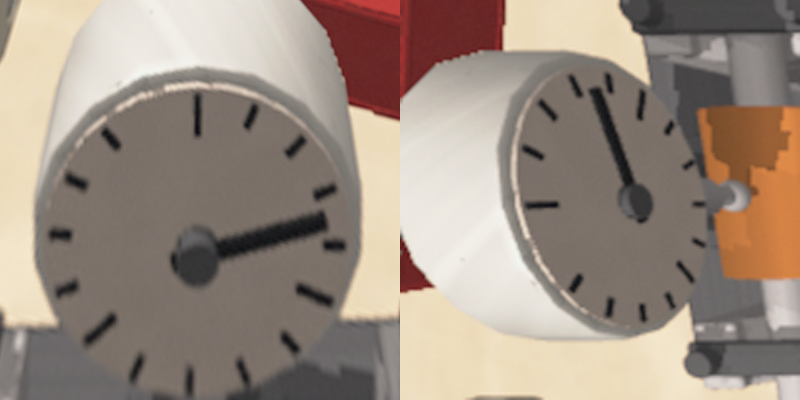

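The needle now runs to (325,218), so it reads about 1.27 rad (±135°). With a measured turn of about 115°, only φ: 113° → 227° fits, so the high spot is about +133° further. I regrasp and turn on.

Call:
{"name": "play_rows", "arguments": {"rows": [[[0.3,0,0,-0.07,0],[0.3,0.07,0,-0.133,0],[0.3,0.15,0,-0.133,0],[0.3,0.2,-0.06,-0.133,0],[0.3,0.26,-0.12,-0.133,0],[0.3,0.32,-0.17,-0.133,0],[0.3,0.364,-0.23,-0.133,0],[0.3,0.364,-0.251,-0.133,0]]]}}

```text
time_s: 13.73
tcp_pos: [0.5783, -0.1205, 0.2041]
eef_rot: [180.0, -0.1, -73.8]
contact_force: [0.6, 1.0, 0.5]
gripper_width: 0.0614
gripper_force: 0.0
```

```bash
python3 to.py .573 -.1171 .050 -73.6
```

```text
13.7333 [ 0.5783 -0.1205  0.2041] [179.9971  -0.0701 -73.7863] [0.5787 1.0126 0.4966] 0.061364866799841204
shares [-0.0099  0.0082  0.3082] turn -0.0021677977756896726
```

Call:
{"name": "play_rows", "arguments": {"rows": [[[0.3,-0.002,0.003,0.05,0],[0.3,-0.002,0.003,0.1,0],[0.3,-0.002,0.003,0.15,0],[0.3,-0.002,0.003,0.2,0],[0.3,-0.002,0.003,0.25,0],[0.3,-0.002,0.003,0.29,0],[0.3,-0.002,0.003,0.308,0],[0.3,-0.002,0.003,0.308,0]]]}}

```text
time_s: 14.4
tcp_pos: [0.5714, -0.1169, 0.0489]
eef_rot: [179.8, 0.0, -73.6]
contact_force: [0.4, 0.2, 0.7]
gripper_width: 0.0612
gripper_force: 0.0
```

Call:
{"name": "play_rows", "arguments": {"rows": [[[1,0,0,0,0],[1,0,0,0,0],[1,0,0,0,0],[1,0,0,0,0],[1,0,0,0,0],[1,0,0,0,0],[1,0,0,0,0],[1,0,0,0,0]]], "squeeze": 20}}

```text
time_s: 15.07
tcp_pos: [0.5733, -0.1162, 0.0509]
eef_rot: [-179.9, -0.0, -73.6]
contact_force: [3.2, 2.0, 0.1]
gripper_width: 0.0135
gripper_force: 2.0
```

Call:
{"name": "play_rows", "arguments": {"rows": [[[1,0,0,0,0],[1,0,0.013,0.007,0],[1,0,0.027,0.01,0],[1,0,0.042,0.009,0],[1,0,0.056,0.003,0],[1,0,0.067,-0.006,0],[1,0,0.075,-0.019,0],[1,0,0.08,-0.033,0]]]}}

```text
time_s: 15.73
tcp_pos: [0.5379, -0.1271, 0.0685]
eef_rot: [-179.6, -0.1, -73.5]
contact_force: [11.6, 3.4, -3.5]
gripper_width: 0.0109
gripper_force: 20.0
```

Call:
{"name": "play_rows", "arguments": {"rows": [[[1,0,0,-0.014,0],[1,0,0,-0.014,0],[1,0,0,-0.014,0],[1,0,0,-0.014,0],[0.3,0,0,-0.014,0],[0.3,0,0,-0.014,0],[0.3,0,0,-0.014,0],[0.3,0,0,-0.014,0]]]}}

```text
time_s: 16.4
tcp_pos: [0.5334, -0.1278, 0.0737]
eef_rot: [179.9, 0.0, -73.6]
contact_force: [0.0, -0.2, -0.3]
gripper_width: 0.0322
gripper_force: 0.0
```

Call:
{"name": "play_rows", "arguments": {"rows": [[[0.3,0,0,0,0],[0.3,0,0,0,0],[0.3,0,0,-0.04,0],[0.3,0,0,-0.1,0],[0.3,0,0,-0.18,0],[0.3,0,0,-0.25,0],[0.3,0,0,-0.25,0],[0.3,0,0,-0.25,0]]]}}

```text
time_s: 17.07
tcp_pos: [0.5354, -0.1277, 0.2016]
eef_rot: [-179.7, -0.1, -73.6]
contact_force: [0.1, -0.2, -1.2]
gripper_width: 0.0612
gripper_force: 0.0
```

```bash
python3 to.py .402 .022 .138 -73.8
```

```text
17.0667 [ 0.5354 -0.1277  0.2016] [-179.7317   -0.0546  -73.5896] [ 0.1219 -0.1884 -1.2373] 0.06119381507525623
shares [-0.3627  0.1719  0.126 ] turn 0.0024477545568717942
```

Call:
{"name": "play_rows", "arguments": {"rows": [[[0.3,0,0.06,0,0],[0.3,-0.02,0.13,0,0],[0.3,-0.08,0.172,0,0],[0.3,-0.15,0.172,0,0],[0.3,-0.22,0.172,0,0],[0.3,-0.29,0.172,0,0],[0.3,-0.363,0.172,0.04,0],[0.3,-0.363,0.172,0.12,0]]]}}

```text
time_s: 17.73
tcp_pos: [0.4021, 0.0276, 0.1417]
eef_rot: [-179.5, 0.1, -73.3]
contact_force: [1.9, 0.7, -1.6]
gripper_width: 0.0615
gripper_force: 0.0
```

Call:
{"name": "play_rows", "arguments": {"rows": [[[0.3,0,0,0.006,0],[0.3,0,0,0.006,0],[0.3,0,0,0.006,0],[0.3,0,0,0.006,0],[0.3,0,0,0.006,0],[0.3,0,0,0.006,0],[0.3,0,0,0.006,0],[0.3,0,0,0.006,0]]]}}

```text
time_s: 18.4
tcp_pos: [0.4007, 0.0218, 0.1365]
eef_rot: [-180.0, 0.0, -73.6]
contact_force: [-0.4, 0.4, -0.4]
gripper_width: 0.0612
gripper_force: 0.0
```

```bash
python3 dial.py pics/d4.png
```

```text
[ 86.9221 132.1964] 87 132 [0.4007 0.0219 0.1364]
```

View pics/d4.png

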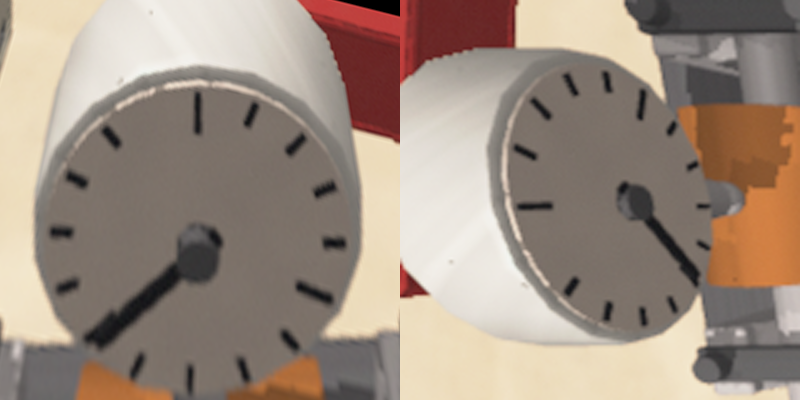

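The needle lies on the long 4.0 mark (tip at (93,338), about 4.05 rad), which is the high spot. The arm is clear of everything, so I hand in.

```bash
python3 -c "
from plant import r
print(r.close_job())"
```

```text
the job is handed in; nothing more can be done
None
```

The job is handed in: the head is fully home, the roller went through more than one full turn and stands at its high spot (dial about 4.0 rad), and head and crank are both released; the judge's verdict was not shown.

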